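# Clamp a double lid onto the fittings canister, then hold up the outer lid alone

## Task

Pick up the nested pair of lids together by the inner lid's knob and gently lower the pair as one onto the canister until it is fully seated, then swing the toggle clamp over until its foot rests pressing on the knob, and swing the clamp all the way back open. Then take the outer lid by its collar and lift it alone straight up, leaving the inner lid seated and undisturbed on the canister, and finish while still holding the outer lid level in the gripper, about 10 cm above where it sat. Leave the carton, finial, glue bottle and screwdriver alone.

Things in the scene. Friction and masses are not known exactly. Their poses are not given: they have to be found in the camera images.
- station: The closing station, fixed: a plywood board 150 (own x) x 310 (own y) x 12 mm that carries the canister and the toggle clamp. Origin: underside of the board, on the table; own z up. Canister axis at own y = -85 mm, clamp pivot at own y = +45 mm, both at own x = 0.
- mouth (a point): Centre of the open mouth of the steel canister, level with its rim, 77 mm above the table. Canister: round, 100 mm outside, 92 mm inside, 65 mm tall, fixed to the board.
- pivot (a point): Centre of the clamp's hinge pin, 171 mm above the table, between two upright steel cheeks 32 mm over both, 30 mm along own y. Hinge axis: the station's x. The arm carries a rubber foot 130 mm from the pin (18 mm across, underside 26 mm below the arm's centre line) that, closed, stands on the knob of a seated inner lid, 68 mm above the rim. Open, the arm's end is 310 mm above the table.
- clamp (a joint): Toggle clamp angle, rad. 0: closed, arm level, pointing from the pivot to the canister (station's -y). Grows as the arm swings up and away; 1.66 is the open stop, arm 5 degrees past upright. Starts open. Its weight takes it over centre: below about 1.0 it sinks shut, above about 1.2 it falls open, slowly (damped), and stays; at most 4 N at the ball moves it.
- clamp_ball (a point): Centre of the black ball, 24 mm across, on the clamp's 10 mm handle rod, 90 mm from the pivot. The handle is 1.745 rad from the arm: at joint value j the ball is at station y = pivot y - 90 cos(j + 1.745) mm, height = pivot + 90 sin(j + 1.745) mm. Closed it is above the pivot; open it is on the +y side, 23 mm lower. Pinch it from above along the station's x (it turns in the fingers) or push it.
- inner_knob (a point): Centre of the free upper part of the inner lid's knob, 65 mm above the lid's underside; z up the knob. The knob is a brass post 22 mm across, top 80 mm above the underside; it passes up through the outer lid's collar and its upper 32 mm (48 to 80 mm) stand free above it. Lifting the knob lifts both lids. Seated on the canister this point is 53 mm above the rim.
- outer_collar (a point): Centre of the outer lid's collar, z up. Collar: upright tube 40 mm outside, 30 mm bore, 28 mm tall on the lid's plate; the inner lid's knob passes through it with 4 mm clearance all round. This point is 14 mm above the plate and 14 mm below the collar's top. Nested, it is 31 mm below the inner_knob point; seated on the canister with the inner lid it is 22 mm above the rim.
- inner_lid: The inner lid, about 140 g (0.7 to 1.4 times): a plug 86 mm across, 12 mm tall, under a flange 104 mm across, 4 mm thick that rests on the canister's rim, and the knob. Origin: centre of the plug's underside, z up. The lids start nested, standing on the table on this plug.
- outer_lid: The outer lid, steel, about 140 g (0.7 to 1.4 times): round plate 120 mm across, 4 mm thick, with a 10 mm skirt down round its edge (114 mm inside) and the collar in the middle. The plate lies loose on the inner lid's flange. Origin: on the axis at the plate's underside, 16 mm above the inner lid's underside when nested; z up.
- carton: Bystander: closed cardboard carton, 60 x 100 x 75 mm, origin at the centre of its underside. Leave alone.
- finial: Bystander: brass curtain finial standing upright, 48 mm across, 72 mm tall, origin under its centre. Leave alone.
- glue: Bystander: white plastic glue bottle, 48 mm across, 120 mm tall, origin under its centre. Leave alone.
- screwdriver: Bystander: screwdriver lying on the table, origin under its middle. Leave alone.
Mind the look-alikes: they are no part of the job. What is shaped like the outer_lid but orange is not meant.

How it is judged:
By the outcome, as a careful person would: the job done as asked, in the order asked, and still so for the second after the job is handed in, while the arm keeps its last pose, push and grip.
It also fails if it takes over 72 s, if anything falls off the work surface, if the arm or the gripper's body presses on something with over 40 N, if the wrist force passes 120 N, or if a joint passes its speed limit or range.

## Robot

A 6-joint arm with a two-finger parallel gripper is mounted at the origin on the work surface. World frame = base frame: x ahead of the robot, y to its left, z up, the work surface at z = 0. Lengths are in m, angles in rad, forces in N, time in s.
With the tool pointing down it reaches from about 0.325 to 0.9 m from the base axis. Payload 6.1 kg.
Tool frame: the origin (TCP) lies midway between the tips of the shut fingers; the grasp point (between the pads) lies robot.grip_point_offset behind it (robot.grip_point_offset is the distance from the TCP to the grasp point, in m); x points along the fingers, z is the direction in which the jaws open and shut, and the axes are right-handed (so a half turn about x gives the same grasp; the last joint's range is limited). The gripper opens to 85 mm and grips with 20 to 120 N. Pads are 22 mm wide; open, the fingers measure 114 mm over their backs; the gripper's body (76 mm by 85 mm) begins 54 mm behind the grasp point. The pads swing forward as they close: fully open they stand 13 mm farther back than shut.
Start: joints at [-1.388, 0.22, 1.526, -0, 1.395, -0.126], TCP at [0.19, -0.595, 0.231] pointing down, gripper open.
Joint ranges: [-2.98, 2.98], [-0.91, 2.08], [0.09, 2.57], [-1.24, 4.39], [0.2, 2.65], [-2.68, 2.68]. Speed limits (rad/s): [2.57, 2.57, 3.01, 3.14, 3.14, 3.14].

## Interface

Orientations are given as a unit quaternion [x, y, z, w].
In Python, from station import robot gives the robot as it stands.
- The arm moves only by the tool apply_moves, never from a script. Its argument "motion" is a list of rows, each an object of numbers: "tx", "ty", "tz": the shift along the tool's x, y, z normalised to -1 to 1, where 1 is 0.25 m; "ax", "ay", "az": the turn, a rotation vector about the tool's x, y, z normalised to -1 to 1, where 1 is 45 degrees. A call has 1 to 20 rows; each row shifts and turns the commanded pose from where the row before left it, along the tool's axes as they then stand; what a row does not reach is not made up. A row lasts 1/12 s, in which the tool goes at most 41.7 mm and 7.16 degrees, less where a joint would pass 70% of its speed; a pose out of reach is approached as far as the arm can. A call with a number of a shift or a turn outside -1 to 1 is refused whole. A call with a gripper value outside its range is refused whole. "grip" is the closure, from 0 (fully open) to 1 (shut), set as the call begins (left out, the last holds). The fingers move at their own pace and stop on an object; "force" is the grip in N (left out, the last holds). Time passes only in rows, so rows that do not move let the fingers close. It gives the time, the measured TCP pose, the force and the opening at its end, in the units of the state.
- robot.get_obs(): the state, without advancing time (a new reading comes with each control period).
- robot.grab_frame(name): name is "scene" or "top" or "wrist"; returns (picture, depth): 400x640x3 uint8, blue, green, red; 400x640 float32, m along the optical axis (not along the pixel's ray), 0 where there is no reading.
- robot.camera_model(name): a dict with "K" (3x3 intrinsics, pixels), "rvec" (rotation vector, rad) and "tvec" (3), from world to camera coordinates, as OpenCV has them. Camera axes: x right, y down, z forward; pixel columns grow to the right and rows downward; lengths in m; the calibration is good to about 2 mm. A picture is of the moment at which its call begins: read the wrist's pose just before it. camera_model takes no time and is no camera call; for the wrist camera it gives the pose at the moment of the call.
- robot.close_job(): hands the job in, once; it reports no verdict.
The state is a dict: "clock": time; "joints": joint angles; "qvel": joint speeds; "effort": joint torques, N m; "ee_pos": TCP position; "tool_rot": TCP orientation; "force": force on the tool from outside, world axes, zero at the start; "ft_torque": the same for the moment, N m; "width": opening from 0.0 (shut) to 1.0 (fully open).
Only numpy, scipy, OpenCV 4.12 (cv2) and the standard library are available. Lean on these libraries where they do the work, as an engineer would, in place of code of your own. Each camera call takes 0.05 s, during which the arm holds its last target. There are 200 camera calls.

## Working session

There is one attempt and no reset: what is moved stays moved. The work goes in short steps, Python scripts to look and compute and a tool call to move; the robot and the scene stay as the last step left them, time stands still between calls to the robot, and variables do not carry over. Pictures are saved under pics/ and viewed, about 8 in all and at most 12, crops included, and the job is handed in when it is done.

Besides the shell and the picture viewer there is one more tool, called by a JSON object that holds its "api" and its "payload", one argument or row to a line. apply_moves: Moves the arm, as the interface text tells. Its arguments: {"type":"object","properties":{"motion":{"type":"array","items":{"type":"object","properties":{"tx":{"type":"number","minimum":-1,"maximum":1},"ty":{"type":"number","minimum":-1,"maximum":1},"tz":{"type":"number","minimum":-1,"maximum":1},"ax":{"type":"number","minimum":-1,"maximum":1},"ay":{"type":"number","minimum":-1,"maximum":1},"az":{"type":"number","minimum":-1,"maximum":1}}}},"grip":{"type":"number"},"force":{"type":"number"}},"required":["motion"]}

```bash
ls; mkdir -p pics; python3 - <<'E'
from station import robot
import cv2,numpy as np
o=robot.get_obs();print(o, robot.grip_point_offset)
ims=[]
for n in("scene","top"):
    p,d=robot.grab_frame(n);cv2.imwrite(f"pics/{n}0.png",p);np.savez(f"pics/{n}0.npz",p=p,d=d,**robot.camera_model(n))
    print(n,robot.camera_model(n))
E
```

```text
pics
{'clock': 0.0, 'joints': array([-1.38811661e+00,  2.21260411e-01,  1.52760755e+00,  1.80868935e-05,
        1.39470543e+00, -1.26071402e-01]), 'qvel': array([ 1.57956863e-03,  2.72810179e-03, -1.21461269e-03,  7.36459993e-05,
        1.29940344e-03,  2.48487446e-03]), 'effort': array([-8.24791059e-04, -4.96898532e+01, -3.89393663e+01, -2.40215440e-04,
        1.11105872e-02,  7.37093416e-06]), 'ee_pos': array([ 0.18982616, -0.59483874,  0.23017989]), 'tool_rot': array([ 0.41765857,  0.57143916, -0.41668747,  0.5704298 ]), 'force': array([-0.6149808 , -0.396847  ,  0.29361008]), 'ft_torque': array([-0.02736328, -0.03813511, -0.04383485]), 'width': 1.0002995114549913} 0.0187
scene {'K': array([[394.40446775,   0.        , 319.37597163],
       [  0.        , 394.40446775, 201.20154894],
       [  0.        ,   0.        ,   1.        ]]), 'rvec': array([ 2.0080305 ,  0.90336482, -0.4529086 ]), 'tvec': array([-0.38849431, -0.11646313,  1.79089143])}
top {'K': array([[468.81312916,   0.        , 318.71925223],
       [  0.        , 468.81312916, 199.35858664],
       [  0.        ,   0.        ,   1.        ]]), 'rvec': array([ 2.18938256, -2.16014732,  0.08580363]), 'tvec': array([-0.01516333,  0.60183419,  1.85650481])}
```

View pics/scene0.png

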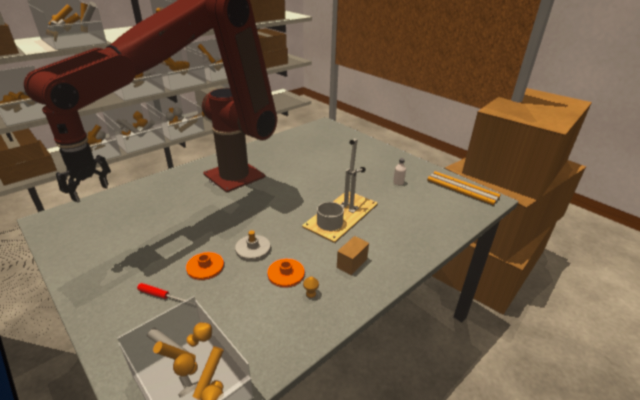

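View pics/top0.png

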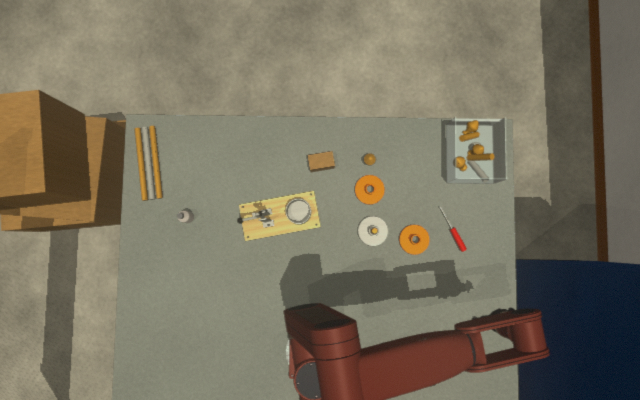

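The grey lid with the brass knob is at top (373,231) / scene (252,245). The two orange lids, at top (369,190) and (415,239), are look-alikes. The station is the yellow board around top (280,216), with the canister at (298,211) and the clamp ball at about (240,220).

```bash
cat > h.py <<'E'
import cv2,numpy as np
from scipy.spatial.transform import Rotation as R
def ray(cm,uv,z):
    M=cv2.Rodrigues(cm['rvec'])[0];c=-M.T@cm['tvec'].ravel()
    d=M.T@np.linalg.solve(cm['K'],[uv[0],uv[1],1.]);return c+d*(z-c[2])/d[2]
def cloud(cm,d):
    M=cv2.Rodrigues(cm['rvec'])[0];v,u=np.indices(d.shape)
    p=np.stack([(u-cm['K'][0,2])/cm['K'][0,0]*d,(v-cm['K'][1,2])/cm['K'][1,1]*d,d],-1)
    return (p-cm['tvec'].ravel())@M
def proj(cm,P): return cv2.projectPoints(np.array([P],float),cm['rvec'],cm['tvec'],cm['K'],None)[0].ravel()
E
python3 - <<'E'
from h import *
f=dict(np.load('pics/top0.npz'));p,d=f['p'],f['d'];hsv=cv2.cvtColor(p,cv2.COLOR_BGR2HSV)
def big(m,x0,y0,x1,y1):
    q=np.zeros_like(m);q[y0:y1,x0:x1]=m[y0:y1,x0:x1]
    c=cv2.findContours(q,cv2.RETR_EXTERNAL,cv2.CHAIN_APPROX_NONE)[0];return max(c,key=cv2.contourArea)
W=cloud(f,d)
print('hsv lid',hsv[222,373],hsv[231,385],'table',hsv[260,350],'board',hsv[232,300])
m=cv2.inRange(hsv,(0,0,150),(179,60,255));c=big(m,350,208,393,255)
(u,v),r=cv2.minEnclosingCircle(c);print('lid',u,v,r,ray(f,(u,v),.018),cv2.contourArea(c))
k=cv2.inRange(hsv,(8,100,60),(30,255,255));ck=big(k,360,218,388,245);M=cv2.moments(ck);uk=(M['m10']/M['m00'],M['m01']/M['m00']);print('knob',uk,ray(f,uk,.08))
y=cv2.inRange(hsv,(15,60,90),(35,255,255));y=cv2.morphologyEx(y,cv2.MORPH_CLOSE,np.ones((9,9)));cb=big(y,225,180,330,250)
b=cv2.boxPoints(cv2.minAreaRect(cb));B=np.array([ray(f,q,.012) for q in b]);print('board',B.round(4).tolist(),np.linalg.norm(np.diff(B,axis=0),axis=1),B.mean(0))
H=W[...,2];Q=W[190:240,225:330].reshape(-1,3)
s=Q[(Q[:,2]>.068)&(Q[:,2]<.085)];print('rim pts',len(s),s.min(0),s.max(0),cv2.minEnclosingCircle(s[:,:2].astype(np.float32)))
s=Q[Q[:,2]>.12];print('clamp pts',len(s),s[np.argsort(s[:,2])][::6].round(3).tolist())
cv2.imwrite('pics/c0.png',cv2.resize(p[180:265,225:440],None,fx=3.6,fy=3.6,interpolation=cv2.INTER_CUBIC))
E
```

```text
hsv lid [ 26  36 206] [ 27  34 209] table [ 35  35 139] board [ 30  36 135]
lid 373.0 230.5357208251953 15.212920188903809 [ 0.48017881 -0.22614344  0.018     ] 677.5
knob (374.037037037037, 230.4518518518518) [ 0.47929626 -0.22337173  0.08      ]
board [[0.5809, 0.3216, 0.012], [0.6426, 0.0125, 0.012], [0.4919, -0.0175, 0.012], [0.4308, 0.2896, 0.012]] [0.31521377 0.15367235 0.313055  ] [0.53656185 0.15156782 0.012     ]
rim pts 86 [0.50389069 0.02575973 0.06810178] [0.59860129 0.20108712 0.08413426] ((0.5392159819602966, 0.11428133398294449), 0.0915309339761734)
clamp pts 186 [[0.513, 0.192, 0.12], [0.538, 0.198, 0.138], [0.503, 0.289, 0.149], [0.517, 0.292, 0.153], [0.51, 0.296, 0.154], [0.51, 0.269, 0.155], [0.502, 0.284, 0.156], [0.51, 0.273, 0.157], [0.51, 0.265, 0.159], [0.518, 0.235, 0.16], [0.521, 0.246, 0.163], [0.506, 0.286, 0.167], [0.517, 0.238, 0.168], [0.518, 0.204, 0.173], [0.514, 0.203, 0.176], [0.517, 0.199, 0.181], [0.513, 0.214, 0.183], [0.543, 0.192, 0.185], [0.51, 0.198, 0.189], [0.539, 0.198, 0.193], [0.519, 0.205, 0.224], [0.52, 0.202, 0.268], [0.536, 0.195, 0.303], [0.525, 0.201, 0.305], [0.522, 0.201, 0.306], [0.528, 0.218, 0.307], [0.518, 0.21, 0.31], [0.525, 0.19, 0.312], [0.442, -0.02, 1.901], [0.442, -0.02, 1.901], [0.442, -0.02, 1.901]]
```

View pics/c0.png

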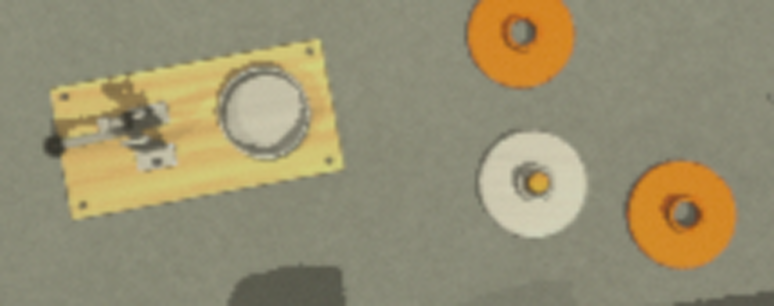

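The crop confirms it: the grey lid with the brass knob is the one meant, and both orange lids have empty collars. The board measures 313x153 mm, which fits. The canister is at about (0.553,0.068), the pivot at (0.528,0.196), the ball at (0.511,0.281) and the lid at (0.480,-0.225). Next I'll compute the move above the lid.

```bash
cat >> h.py <<'E'
YD=np.array([-.1955,.9807,0]);XD=np.array([.9807,.1955,0])
def goal_R(T):  # tool x down, jaw(z) along +-station x, nearest
    g=[]
    for s in(1,-1):
        z=s*XD;x=np.array([0,0,-1.]);g.append(R.from_matrix(np.stack([x,np.cross(z,x),z],1)))
    return min(g,key=lambda q:(T.inv()*q).magnitude())
def go(o,P):
    T=R.from_quat(o['tool_rot']);G=goal_R(T)
    rv=(T.inv()*G).as_rotvec()/(np.pi/4)
    print('t',round(o['clock'],2),'pos',o['ee_pos'].round(4),'rot total (a units)',rv.round(3),'jaw',T.as_matrix()[:,2].round(3))
    dt=np.array(P)-o['ee_pos'];print('shift now-frame',(T.inv().apply(dt)/.25).round(3),' goal-frame',(G.inv().apply(dt)/.25).round(3),'dist',np.linalg.norm(dt).round(3))
E
python3 - <<'E'
from h import *; from station import robot
go(robot.get_obs(),[.480,-.225,.19])
E
```

```text
t 0.1 pos [ 0.1899 -0.5949  0.2303] rot total (a units) [-1.857 -0.002 -0.002] jaw [ 0.304 -0.953 -0.002]
shift now-frame [ 0.163  1.555 -1.057]  goal-frame [0.161 1.224 1.427] dist 0.472
```

{"api": "apply_moves", "payload": {
  "motion": [
    {"ax": -0.155},
    {"ax": -0.155},
    {"ax": -0.155},
    {"ax": -0.155},
    {"ax": -0.155},
    {"ax": -0.155},
    {"ax": -0.155},
    {"ax": -0.155},
    {"ax": -0.155},
    {"ax": -0.155},
    {"ax": -0.155},
    {"ax": -0.152}
  ],
  "grip": 0
}}

```text
$.motion[0]: bad value
```

{"api": "apply_moves", "payload": {
  "motion": [
    {"tx": 0.01, "ty": 0.09, "tz": 0.105},
    {"tx": 0.01, "ty": 0.09, "tz": 0.105},
    {"tx": 0.01, "ty": 0.09, "tz": 0.105},
    {"tx": 0.01, "ty": 0.09, "tz": 0.105},
    {"tx": 0.01, "ty": 0.09, "tz": 0.105},
    {"tx": 0.01, "ty": 0.09, "tz": 0.105},
    {"tx": 0.01, "ty": 0.09, "tz": 0.105},
    {"tx": 0.01, "ty": 0.09, "tz": 0.105},
    {"tx": 0.01, "ty": 0.09, "tz": 0.105},
    {"tx": 0.01, "ty": 0.09, "tz": 0.105},
    {"tx": 0.01, "ty": 0.09, "tz": 0.105},
    {"tx": 0.01, "ty": 0.09, "tz": 0.105},
    {"tx": 0.01, "ty": 0.09, "tz": 0.105},
    {"tx": 0.02, "ty": 0.054, "tz": 0.062},
    {},
    {}
  ]
}}

```text
$.motion[0]: bad value
```

```bash
python3 - <<'E'
from h import *; from station import robot
o=robot.get_obs();cm=robot.camera_model("wrist");p,d=robot.grab_frame("wrist")
np.savez('pics/w1.npz',p=p,d=d,**cm);cv2.imwrite('pics/w1.png',p)
go(o,[.480,-.225,.051]);print(o['joints'].round(2))
M=cv2.Rodrigues(cm['rvec'])[0];print('cam',-M.T@cm['tvec'].ravel(),M[2])
W=cloud(cm,d);hsv=cv2.cvtColor(p,cv2.COLOR_BGR2HSV)
k=cv2.inRange(hsv,(12,80,60),(30,255,255))>0
s=W[k&(W[...,2]>.055)&(W[...,2]<.1)];print('knob pts',len(s),np.median(s,0),s.min(0),s.max(0),cv2.minEnclosingCircle(s[s[:,2]>.075][:,:2].astype(np.float32)))
print('exp px',proj(cm,[.48,-.225,.08]))
E
```

```text
t 0.1 pos [ 0.1899 -0.5949  0.2303] rot total (a units) [-1.857 -0.002 -0.002] jaw [ 0.304 -0.953 -0.002]
shift now-frame [ 0.719  1.555 -1.056]  goal-frame [0.717 1.224 1.427] dist 0.503
[-1.39  0.22  1.53  0.    1.39 -0.13]
cam [ 0.25232474 -0.57585509  0.37241582] [-0.24887649 -0.07814214 -0.9653778 ]
  return _methods._mean(a, axis=axis, dtype=dtype,
  ret = um.true_divide(
Traceback (most recent call last):
ValueError: zero-size array to reduction operation minimum which has no identity
```

View pics/w1.png

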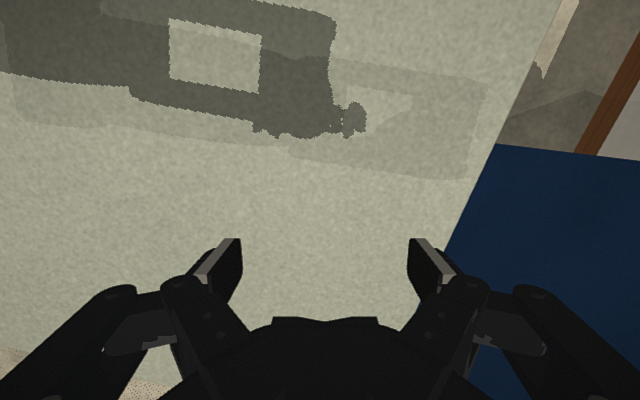

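{"api": "apply_moves", "payload": {
  "motion": [
    {"tx": 0, "ty": 0, "tz": 0, "ax": -0.155, "ay": 0, "az": 0},
    {"tx": 0, "ty": 0, "tz": 0, "ax": -0.155, "ay": 0, "az": 0},
    {"tx": 0, "ty": 0, "tz": 0, "ax": -0.155, "ay": 0, "az": 0},
    {"tx": 0, "ty": 0, "tz": 0, "ax": -0.155, "ay": 0, "az": 0},
    {"tx": 0, "ty": 0, "tz": 0, "ax": -0.155, "ay": 0, "az": 0},
    {"tx": 0, "ty": 0, "tz": 0, "ax": -0.155, "ay": 0, "az": 0},
    {"tx": 0, "ty": 0, "tz": 0, "ax": -0.155, "ay": 0, "az": 0},
    {"tx": 0, "ty": 0, "tz": 0, "ax": -0.155, "ay": 0, "az": 0},
    {"tx": 0, "ty": 0, "tz": 0, "ax": -0.155, "ay": 0, "az": 0},
    {"tx": 0, "ty": 0, "tz": 0, "ax": -0.155, "ay": 0, "az": 0},
    {"tx": 0, "ty": 0, "tz": 0, "ax": -0.155, "ay": 0, "az": 0},
    {"tx": 0, "ty": 0, "tz": 0, "ax": -0.152, "ay": 0, "az": 0}
  ],
  "grip": 0
}}

```text
clock: 1.15
ee_pos: [0.1899, -0.5952, 0.2308]
tool_rot: [-0.071, 0.704, 0.072, 0.703]
force: [0.2, -0.3, -0.2]
width: 0.999
```

{"api": "apply_moves", "payload": {
  "motion": [
    {"tx": 0.01, "ty": 0.09, "tz": 0.105, "ax": 0, "ay": 0, "az": 0},
    {"tx": 0.01, "ty": 0.09, "tz": 0.105, "ax": 0, "ay": 0, "az": 0},
    {"tx": 0.01, "ty": 0.09, "tz": 0.105, "ax": 0, "ay": 0, "az": 0},
    {"tx": 0.01, "ty": 0.09, "tz": 0.105, "ax": 0, "ay": 0, "az": 0},
    {"tx": 0.01, "ty": 0.09, "tz": 0.105, "ax": 0, "ay": 0, "az": 0},
    {"tx": 0.01, "ty": 0.09, "tz": 0.105, "ax": 0, "ay": 0, "az": 0},
    {"tx": 0.01, "ty": 0.09, "tz": 0.105, "ax": 0, "ay": 0, "az": 0},
    {"tx": 0.01, "ty": 0.09, "tz": 0.105, "ax": 0, "ay": 0, "az": 0},
    {"tx": 0.01, "ty": 0.09, "tz": 0.105, "ax": 0, "ay": 0, "az": 0},
    {"tx": 0.01, "ty": 0.09, "tz": 0.105, "ax": 0, "ay": 0, "az": 0},
    {"tx": 0.01, "ty": 0.09, "tz": 0.105, "ax": 0, "ay": 0, "az": 0},
    {"tx": 0.01, "ty": 0.09, "tz": 0.105, "ax": 0, "ay": 0, "az": 0},
    {"tx": 0.01, "ty": 0.09, "tz": 0.105, "ax": 0, "ay": 0, "az": 0},
    {"tx": 0.02, "ty": 0.054, "tz": 0.062, "ax": 0, "ay": 0, "az": 0},
    {"tx": 0, "ty": 0, "tz": 0, "ax": 0, "ay": 0, "az": 0},
    {"tx": 0, "ty": 0, "tz": 0, "ax": 0, "ay": 0, "az": 0},
    {"tx": 0, "ty": 0, "tz": 0, "ax": 0, "ay": 0, "az": 0}
  ]
}}

```text
clock: 2.57
ee_pos: [0.4797, -0.226, 0.1937]
tool_rot: [-0.07, 0.704, 0.069, 0.703]
force: [-0.1, 0.4, 0.1]
width: 1.001
```

```bash
cat > w.py <<'E'
import sys
from h import *; from station import robot
o=robot.get_obs();cm=robot.camera_model("wrist");p,d=robot.grab_frame("wrist")
n=sys.argv[1];np.savez(f'pics/{n}.npz',p=p,d=d,**cm);cv2.imwrite(f'pics/{n}.png',p)
E
python3 w.py w2; python3 - <<'E'
from h import *; from station import robot
o=robot.get_obs();go(o,[.480,-.225,.051]);print(o['joints'].round(2))
cm=dict(np.load('pics/w2.npz'));p,d=cm['p'],cm['d']
W=cloud(cm,d);hsv=cv2.cvtColor(p,cv2.COLOR_BGR2HSV)
print('exp px',proj(cm,[.48,-.225,.08]))
k=cv2.inRange(hsv,(12,80,60),(30,255,255))>0
k&=np.hypot(W[...,0]-.48,W[...,1]+.225)<.03
s=W[k&(W[...,2]>.055)];print('knob pts',len(s),s.max(0) if len(s) else 0)
t=s[s[:,2]>s[:,2].max()-.006];print(len(t),t.mean(0),cv2.minEnclosingCircle(t[:,:2].astype(np.float32)))
E
```

```text
t 2.62 pos [ 0.4796 -0.2265  0.1939] rot total (a units) [-0.001 -0.     0.   ] jaw [ 0.981  0.195 -0.   ]
shift now-frame [0.571 0.006 0.003]  goal-frame [0.571 0.005 0.003] dist 0.143
[-0.59  0.02  1.81 -0.    1.3  -0.79]
exp px [325.57877215 191.40915826]
knob pts 472 [ 0.49037461 -0.21415149  0.26976374]
14 [ 0.46604928 -0.21938713  0.26737631] ((0.46644169092178345, -0.21971091628074646), 0.006552104838192463)
```

View pics/w2.png

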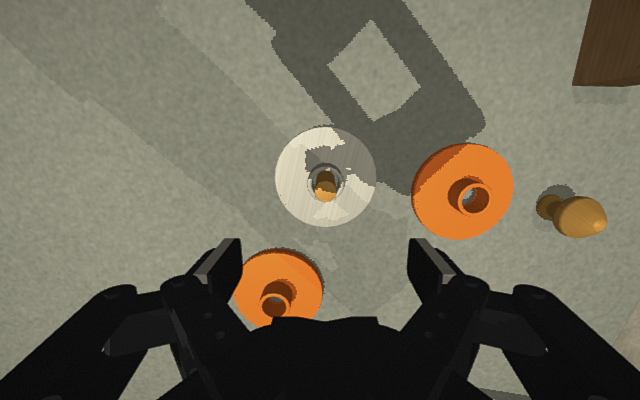

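The knob top at wrist (326,190) matches the predicted (325.6,191.4), so the estimate is good to about 2 mm. I'll descend and grip.

{"api": "apply_moves", "payload": {
  "motion": [
    {"tx": 0.06, "ty": 0.005, "tz": 0.003, "ax": 0, "ay": 0, "az": 0},
    {"tx": 0.1, "ty": 0, "tz": 0, "ax": 0, "ay": 0, "az": 0},
    {"tx": 0.1, "ty": 0, "tz": 0, "ax": 0, "ay": 0, "az": 0},
    {"tx": 0.1, "ty": 0, "tz": 0, "ax": 0, "ay": 0, "az": 0},
    {"tx": 0.1, "ty": 0, "tz": 0, "ax": 0, "ay": 0, "az": 0},
    {"tx": 0.06, "ty": 0, "tz": 0, "ax": 0, "ay": 0, "az": 0},
    {"tx": 0.04, "ty": 0, "tz": 0, "ax": 0, "ay": 0, "az": 0},
    {"tx": 0, "ty": 0, "tz": 0, "ax": 0, "ay": 0, "az": 0},
    {"tx": 0, "ty": 0, "tz": 0, "ax": 0, "ay": 0, "az": 0}
  ]
}}

```text
clock: 3.37
ee_pos: [0.4803, -0.2251, 0.054]
tool_rot: [-0.069, 0.704, 0.069, 0.704]
force: [-0.2, -0.2, -0.9]
width: 1.001
```

{"api": "apply_moves", "payload": {
  "motion": [
    {"tx": 0, "ty": 0, "tz": 0, "ax": 0, "ay": 0, "az": 0},
    {"tx": 0, "ty": 0, "tz": 0, "ax": 0, "ay": 0, "az": 0},
    {"tx": 0, "ty": 0, "tz": 0, "ax": 0, "ay": 0, "az": 0},
    {"tx": 0, "ty": 0, "tz": 0, "ax": 0, "ay": 0, "az": 0},
    {"tx": 0, "ty": 0, "tz": 0, "ax": 0, "ay": 0, "az": 0},
    {"tx": 0, "ty": 0, "tz": 0, "ax": 0, "ay": 0, "az": 0},
    {"tx": 0, "ty": 0, "tz": 0, "ax": 0, "ay": 0, "az": 0},
    {"tx": 0, "ty": 0, "tz": 0, "ax": 0, "ay": 0, "az": 0},
    {"tx": 0, "ty": 0, "tz": 0, "ax": 0, "ay": 0, "az": 0},
    {"tx": 0, "ty": 0, "tz": 0, "ax": 0, "ay": 0, "az": 0},
    {"tx": 0, "ty": 0, "tz": 0, "ax": 0, "ay": 0, "az": 0},
    {"tx": 0, "ty": 0, "tz": 0, "ax": 0, "ay": 0, "az": 0}
  ],
  "grip": 1,
  "force": 50
}}

```text
clock: 4.37
ee_pos: [0.4807, -0.2245, 0.0543]
tool_rot: [-0.07, 0.704, 0.069, 0.704]
force: [-2.0, 0.8, 4.8]
width: 0.242
```

{"api": "apply_moves", "payload": {
  "motion": [
    {"tx": -0.01, "ty": 0, "tz": 0, "ax": 0, "ay": 0, "az": 0},
    {"tx": -0.02, "ty": 0, "tz": 0, "ax": 0, "ay": 0, "az": 0},
    {"tx": -0.04, "ty": 0, "tz": 0, "ax": 0, "ay": 0, "az": 0},
    {"tx": -0.06, "ty": 0, "tz": 0, "ax": 0, "ay": 0, "az": 0},
    {"tx": -0.08, "ty": 0, "tz": 0, "ax": 0, "ay": 0, "az": 0},
    {"tx": -0.08, "ty": 0, "tz": 0, "ax": 0, "ay": 0, "az": 0},
    {"tx": -0.08, "ty": 0, "tz": 0, "ax": 0, "ay": 0, "az": 0},
    {"tx": -0.08, "ty": 0, "tz": 0, "ax": 0, "ay": 0, "az": 0},
    {"tx": -0.04, "ty": 0, "tz": 0, "ax": 0, "ay": 0, "az": 0},
    {"tx": -0.02, "ty": 0, "tz": 0, "ax": 0, "ay": 0, "az": 0},
    {"tx": 0, "ty": 0, "tz": 0, "ax": 0, "ay": 0, "az": 0},
    {"tx": 0, "ty": 0, "tz": 0, "ax": 0, "ay": 0, "az": 0}
  ]
}}

```text
clock: 5.37
ee_pos: [0.4802, -0.224, 0.1805]
tool_rot: [-0.069, 0.704, 0.07, 0.703]
force: [-0.4, -0.8, -2.5]
width: 0.241
```

```bash
python3 w.py w3; python3 - <<'E'
from h import *; from station import robot
o=robot.get_obs();print(o['force'],o['width']);go(o,[.5532,.0682,.184])
E
```

```text
[-0.06626597 -0.09707527 -2.58749989] 0.23982259162115155
t 5.42 pos [ 0.4798 -0.2238  0.1799] rot total (a units) [-0.    -0.002 -0.002] jaw [ 0.981  0.195 -0.002]
shift now-frame [-0.015  1.088  0.516]  goal-frame [-0.016  1.088  0.516] dist 0.301
```

View pics/w3.png

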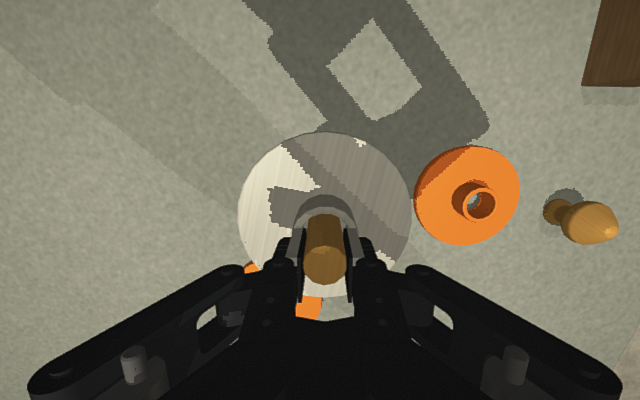

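The pair is held level, with 2.6 N on the wrist, about right for both lids. I'll move to about 9 cm short of the canister and look at the rim.

{"api": "apply_moves", "payload": {
  "motion": [
    {"tx": 0, "ty": 0.03, "tz": 0.015, "ax": 0, "ay": 0, "az": 0},
    {"tx": 0, "ty": 0.07, "tz": 0.033, "ax": 0, "ay": 0, "az": 0},
    {"tx": 0, "ty": 0.1, "tz": 0.047, "ax": 0, "ay": 0, "az": 0},
    {"tx": 0, "ty": 0.1, "tz": 0.047, "ax": 0, "ay": 0, "az": 0},
    {"tx": 0, "ty": 0.1, "tz": 0.047, "ax": 0, "ay": 0, "az": 0},
    {"tx": 0, "ty": 0.1, "tz": 0.047, "ax": 0, "ay": 0, "az": 0},
    {"tx": 0, "ty": 0.1, "tz": 0.047, "ax": 0, "ay": 0, "az": 0},
    {"tx": 0, "ty": 0.07, "tz": 0.033, "ax": 0, "ay": 0, "az": 0},
    {"tx": 0, "ty": 0.03, "tz": 0.015, "ax": 0, "ay": 0, "az": 0},
    {"tx": 0, "ty": 0, "tz": 0, "ax": 0, "ay": 0, "az": 0},
    {"tx": 0, "ty": 0, "tz": 0, "ax": 0, "ay": 0, "az": 0},
    {"tx": 0, "ty": 0, "tz": 0, "ax": 0, "ay": 0, "az": 0}
  ]
}}

```text
clock: 6.42
ee_pos: [0.5271, -0.0372, 0.1808]
tool_rot: [-0.069, 0.704, 0.069, 0.703]
force: [0.1, -1.0, -3.6]
width: 0.235
```

```bash
python3 w.py w4; python3 - <<'E'
from h import *; from station import robot
o=robot.get_obs();print(o['force'],o['width']);go(o,[.5532,.0682,.18])
cm=dict(np.load('pics/w4.npz'));W=cloud(cm,cm['d']);print(proj(cm,[.5532,.0682,.077]))
r=np.hypot(W[...,0]-.5532,W[...,1]-.0682);k=(r<.065)&(abs(W[...,2]-.077)<.006)
s=W[k];print(len(s),s.min(0),s.max(0),s.mean(0))
A=np.c_[2*s[:,:2],np.ones(len(s))]
c=np.linalg.lstsq(A,(s[:,:2]**2).sum(1),rcond=None)[0];rad=np.sqrt(c[2]+c[0]**2+c[1]**2);print('circle',c[:2],rad)
res=np.hypot(*(s[:,:2]-c[:2]).T);print(np.percentile(res,[2,50,98]))
E
```

```text
[-0.01338824 -0.09587963 -3.20091504] 0.24393578082245967
t 6.47 pos [ 0.5273 -0.0375  0.181 ] rot total (a units) [-0.002 -0.001  0.   ] jaw [ 0.981  0.194 -0.001]
shift now-frame [0.004 0.394 0.184]  goal-frame [0.004 0.394 0.184] dist 0.109
[380.60342372  80.38057986]
2278 [0.50236262 0.02323307 0.07100495] [0.60133543 0.12261552 0.07909192] [0.55379853 0.07962092 0.07571889]
circle [0.55164258 0.07258046] 0.04739763296094641
[0.04556194 0.04724139 0.0497353 ]
```

View pics/w4.png

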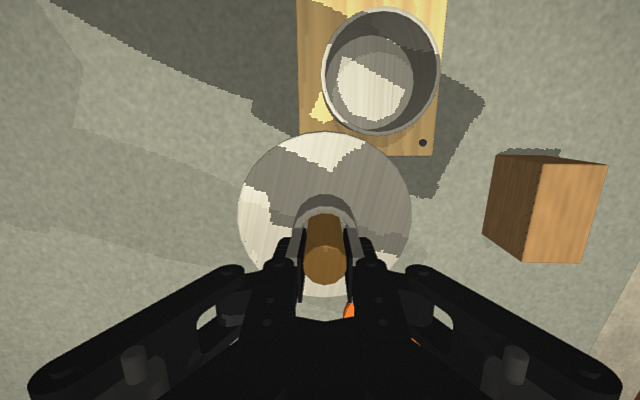

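```bash
python3 - <<'E'
from h import *; from station import robot
o=robot.get_obs();go(o,[.5518,.0728,.18]);cm=dict(np.load('pics/w4.npz'));p=cm['p'];W=cloud(cm,cm['d'])
hsv=cv2.cvtColor(p,cv2.COLOR_BGR2HSV);k=cv2.inRange(hsv,(10,80,60),(30,255,255))
k[:200]=0;k[:,:295]=0;k[:,355:]=0;k[300:]=0
s=W[k>0];zt=np.percentile(s[:,2],95);t=s[abs(s[:,2]-zt)<.004];print('zt',zt,len(t),t[:,:2].min(0),t[:,:2].max(0),t[:,:2].mean(0))
# outer plate
r=np.hypot(W[...,0]-.5273,W[...,1]+.0375);P=W[(r<.07)&(abs(W[...,2]-.15)<.012)];print(len(P),P.min(0),P.max(0),np.median(P[:,2]))
n=np.linalg.lstsq(np.c_[P[:,:2],np.ones(len(P))],P[:,2],rcond=None)[0];print('tilt',n)
E
```

```text
t 6.47 pos [ 0.5273 -0.0375  0.181 ] rot total (a units) [-0.002 -0.001  0.   ] jaw [ 0.981  0.194 -0.001]
shift now-frame [0.004 0.414 0.182]  goal-frame [0.004 0.413 0.182] dist 0.113
zt 0.206801357318335 1485 [ 0.51637058 -0.04808353] [ 0.53709652 -0.02615068] [ 0.52656221 -0.03645382]
15592 [ 0.46697189 -0.0976392   0.13856711] [0.58617127 0.02237719 0.16198913] 0.1461111080260754
tilt [-0.00770404 -0.00350329  0.15026254]
```

{"api": "apply_moves", "payload": {
  "motion": [
    {"tx": 0, "ty": 0.03, "tz": 0.013, "ax": 0, "ay": 0, "az": 0},
    {"tx": 0, "ty": 0.07, "tz": 0.031, "ax": 0, "ay": 0, "az": 0},
    {"tx": 0, "ty": 0.08, "tz": 0.036, "ax": 0, "ay": 0, "az": 0},
    {"tx": 0, "ty": 0.08, "tz": 0.036, "ax": 0, "ay": 0, "az": 0},
    {"tx": 0, "ty": 0.07, "tz": 0.031, "ax": 0, "ay": 0, "az": 0},
    {"tx": 0, "ty": 0.05, "tz": 0.022, "ax": 0, "ay": 0, "az": 0},
    {"tx": 0, "ty": 0.022, "tz": 0.01, "ax": 0, "ay": 0, "az": 0},
    {"tx": 0, "ty": 0.01, "tz": 0.004, "ax": 0, "ay": 0, "az": 0},
    {"tx": 0.03, "ty": 0, "tz": 0, "ax": 0, "ay": 0, "az": 0},
    {"tx": 0.04, "ty": 0, "tz": 0, "ax": 0, "ay": 0, "az": 0},
    {"tx": 0.04, "ty": 0, "tz": 0, "ax": 0, "ay": 0, "az": 0},
    {"tx": 0.03, "ty": 0, "tz": 0, "ax": 0, "ay": 0, "az": 0},
    {"tx": 0.02, "ty": 0, "tz": 0, "ax": 0, "ay": 0, "az": 0},
    {"tx": 0, "ty": 0, "tz": 0, "ax": 0, "ay": 0, "az": 0},
    {"tx": 0, "ty": 0, "tz": 0, "ax": 0, "ay": 0, "az": 0},
    {"tx": 0, "ty": 0, "tz": 0, "ax": 0, "ay": 0, "az": 0}
  ]
}}

```text
clock: 7.8
ee_pos: [0.5527, 0.0733, 0.1416]
tool_rot: [-0.069, 0.704, 0.069, 0.704]
force: [0.3, -0.4, -2.6]
width: 0.239
```

```bash
python3 - <<'E'
from h import *; from station import robot
o=robot.get_obs();print(o['force']);go(o,[.5524,.0724,.119])
E
```

```text
[ 0.28553588 -0.43513043 -2.5564334 ]
t 7.8 pos [0.5527 0.0733 0.1416] rot total (a units) [-0.001  0.001  0.   ] jaw [0.981 0.195 0.001]
shift now-frame [ 0.09  -0.003 -0.002]  goal-frame [ 0.09  -0.003 -0.002] dist 0.023
```

{"api": "apply_moves", "payload": {
  "motion": [
    {"tx": 0.008, "ty": -0.003, "tz": -0.001, "ax": 0, "ay": 0, "az": 0},
    {"tx": 0.008, "ty": 0, "tz": 0, "ax": 0, "ay": 0, "az": 0},
    {"tx": 0.008, "ty": 0, "tz": 0, "ax": 0, "ay": 0, "az": 0},
    {"tx": 0.008, "ty": 0, "tz": 0, "ax": 0, "ay": 0, "az": 0},
    {"tx": 0.008, "ty": 0, "tz": 0, "ax": 0, "ay": 0, "az": 0},
    {"tx": 0.008, "ty": 0, "tz": 0, "ax": 0, "ay": 0, "az": 0},
    {"tx": 0.008, "ty": 0, "tz": 0, "ax": 0, "ay": 0, "az": 0},
    {"tx": 0.008, "ty": 0, "tz": 0, "ax": 0, "ay": 0, "az": 0},
    {"tx": 0, "ty": 0, "tz": 0, "ax": 0, "ay": 0, "az": 0}
  ]
}}

```text
clock: 8.55
ee_pos: [0.5519, 0.0727, 0.1247]
tool_rot: [-0.069, 0.704, 0.069, 0.703]
force: [0.3, 0.4, -2.7]
width: 0.242
```

{"api": "apply_moves", "payload": {
  "motion": [
    {"tx": 0.004, "ty": 0, "tz": 0, "ax": 0, "ay": 0, "az": 0},
    {"tx": 0.004, "ty": 0, "tz": 0, "ax": 0, "ay": 0, "az": 0},
    {"tx": 0.004, "ty": 0, "tz": 0, "ax": 0, "ay": 0, "az": 0},
    {"tx": 0.004, "ty": 0, "tz": 0, "ax": 0, "ay": 0, "az": 0},
    {"tx": 0.004, "ty": 0, "tz": 0, "ax": 0, "ay": 0, "az": 0},
    {"tx": 0, "ty": 0, "tz": 0, "ax": 0, "ay": 0, "az": 0}
  ]
}}

```text
clock: 9.05
ee_pos: [0.5521, 0.0726, 0.12]
tool_rot: [-0.069, 0.704, 0.069, 0.704]
force: [0.3, 0.0, -2.1]
width: 0.239
```

{"api": "apply_moves", "payload": {
  "motion": [
    {"tx": 0.002, "ty": 0, "tz": 0, "ax": 0, "ay": 0, "az": 0},
    {"tx": 0.002, "ty": 0, "tz": 0, "ax": 0, "ay": 0, "az": 0},
    {"tx": 0.002, "ty": 0, "tz": 0, "ax": 0, "ay": 0, "az": 0},
    {"tx": 0, "ty": 0, "tz": 0, "ax": 0, "ay": 0, "az": 0},
    {"tx": 0, "ty": 0, "tz": 0, "ax": 0, "ay": 0, "az": 0}
  ]
}}

```text
clock: 9.47
ee_pos: [0.5523, 0.0726, 0.1194]
tool_rot: [-0.069, 0.704, 0.069, 0.704]
force: [-4.3, -0.7, 5.4]
width: 0.243
```

Contact came at TCP z 0.1194 (predicted 0.119), so the pair is seated. I'll release and rise over the clamp arm.

{"api": "apply_moves", "payload": {
  "motion": [
    {"tx": 0, "ty": 0, "tz": 0, "ax": 0, "ay": 0, "az": 0},
    {"tx": 0, "ty": 0, "tz": 0, "ax": 0, "ay": 0, "az": 0},
    {"tx": 0, "ty": 0, "tz": 0, "ax": 0, "ay": 0, "az": 0},
    {"tx": 0, "ty": 0, "tz": 0, "ax": 0, "ay": 0, "az": 0},
    {"tx": 0, "ty": 0, "tz": 0, "ax": 0, "ay": 0, "az": 0},
    {"tx": 0, "ty": 0, "tz": 0, "ax": 0, "ay": 0, "az": 0},
    {"tx": 0, "ty": 0, "tz": 0, "ax": 0, "ay": 0, "az": 0},
    {"tx": 0, "ty": 0, "tz": 0, "ax": 0, "ay": 0, "az": 0}
  ],
  "grip": 0
}}

```text
clock: 10.13
ee_pos: [0.5522, 0.0727, 0.1188]
tool_rot: [-0.069, 0.704, 0.069, 0.704]
force: [-0.9, -0.5, -0.4]
width: 0.998
```

{"api": "apply_moves", "payload": {
  "motion": [
    {"tx": -0.02, "ty": 0, "tz": 0, "ax": 0, "ay": 0, "az": 0},
    {"tx": -0.06, "ty": 0, "tz": 0, "ax": 0, "ay": 0, "az": 0},
    {"tx": -0.1, "ty": 0, "tz": 0, "ax": 0, "ay": 0, "az": 0},
    {"tx": -0.12, "ty": 0, "tz": 0, "ax": 0, "ay": 0, "az": 0},
    {"tx": -0.12, "ty": 0, "tz": 0, "ax": 0, "ay": 0, "az": 0},
    {"tx": -0.12, "ty": 0, "tz": 0, "ax": 0, "ay": 0, "az": 0},
    {"tx": -0.12, "ty": 0, "tz": 0, "ax": 0, "ay": 0, "az": 0},
    {"tx": -0.12, "ty": 0, "tz": 0, "ax": 0, "ay": 0, "az": 0},
    {"tx": -0.1, "ty": 0, "tz": 0, "ax": 0, "ay": 0, "az": 0},
    {"tx": -0.08, "ty": 0, "tz": 0, "ax": 0, "ay": 0, "az": 0},
    {"tx": 0, "ty": 0, "tz": 0, "ax": 0, "ay": 0, "az": 0},
    {"tx": 0, "ty": 0, "tz": 0, "ax": 0, "ay": 0, "az": 0}
  ]
}}

```text
clock: 11.13
ee_pos: [0.5528, 0.0727, 0.3605]
tool_rot: [-0.069, 0.703, 0.069, 0.705]
force: [-0.7, 0.6, -0.2]
width: 1.0
```

```bash
python3 w.py w5; python3 - <<'E'
from h import *; from station import robot
o=robot.get_obs();print(o['force'],o['width']);go(o,[.5094,.2855,.36])
cm=dict(np.load('pics/w5.npz'));W=cloud(cm,cm['d']);hsv=cv2.cvtColor(cm['p'],cv2.COLOR_BGR2HSV)
r=np.hypot(W[...,0]-.552,W[...,1]-.0727)
k=(r<.07)&(abs(W[...,2]-.085)<.008);s=W[k];print('plate',len(s),s.min(0),s.max(0),np.median(s[:,2]))
n=np.linalg.lstsq(np.c_[s[:,:2],np.ones(len(s))],s[:,2],rcond=None)[0];print('tilt',n)
k=(r<.02)&(abs(W[...,2]-.145)<.005);s=W[k];print('knob',len(s),s.min(0),s.max(0),np.median(s[:,2]))
# dark ball
q=np.hypot(W[...,0]-.5094,W[...,1]-.2855);s=W[(q<.05)&(W[...,2]>.13)&(W[...,2]<.18)];print('ball',len(s),(s.min(0),s.max(0)) if len(s) else 0,proj(cm,[.5094,.2855,.148]))
E
```

```text
[ 0.29086514 -0.36070229  0.06765118] 1.0029050367741108
t 11.18 pos [0.5521 0.0726 0.3585] rot total (a units) [-0.  0.  0.] jaw [0.981 0.195 0.   ]
shift now-frame [-0.006  0.868 -0.001]  goal-frame [-0.006  0.868 -0.001] dist 0.217
plate 4185 [0.49219491 0.01203521 0.07858074] [0.61117374 0.13148078 0.09268552] 0.08455052528524196
tilt [-0.00077962 -0.00080705  0.08503024]
knob 207 [0.54130051 0.06133671 0.14026761] [0.56196783 0.0828403  0.14673934] 0.14447883053596827
ball 0 0 [323.23274027 -21.8046507 ]
```

View pics/w5.png

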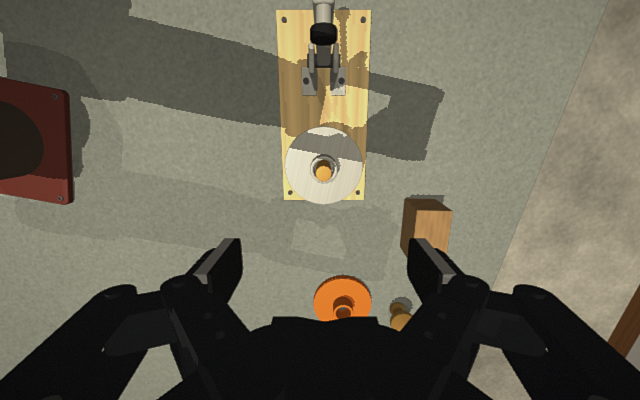

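The lid is seated level: plate at 84.6 mm (85 expected), knob top at 144.5 mm (145 expected), tilt under 0.001. Now over to the ball.

{"api": "apply_moves", "payload": {
  "motion": [
    {"tx": 0, "ty": 0.04, "tz": 0, "ax": 0, "ay": 0, "az": 0},
    {"tx": 0, "ty": 0.08, "tz": 0, "ax": 0, "ay": 0, "az": 0},
    {"tx": 0, "ty": 0.12, "tz": 0, "ax": 0, "ay": 0, "az": 0},
    {"tx": 0, "ty": 0.12, "tz": 0, "ax": 0, "ay": 0, "az": 0},
    {"tx": 0, "ty": 0.12, "tz": 0, "ax": 0, "ay": 0, "az": 0},
    {"tx": 0, "ty": 0.12, "tz": 0, "ax": 0, "ay": 0, "az": 0},
    {"tx": 0, "ty": 0.12, "tz": 0, "ax": 0, "ay": 0, "az": 0},
    {"tx": 0, "ty": 0.1, "tz": 0, "ax": 0, "ay": 0, "az": 0},
    {"tx": 0, "ty": 0.048, "tz": 0, "ax": 0, "ay": 0, "az": 0},
    {"tx": 0.12, "ty": 0, "tz": 0, "ax": 0, "ay": 0, "az": 0},
    {"tx": 0.12, "ty": 0, "tz": 0, "ax": 0, "ay": 0, "az": 0},
    {"tx": 0.12, "ty": 0, "tz": 0, "ax": 0, "ay": 0, "az": 0},
    {"tx": 0.08, "ty": 0, "tz": 0, "ax": 0, "ay": 0, "az": 0},
    {"tx": 0, "ty": 0, "tz": 0, "ax": 0, "ay": 0, "az": 0},
    {"tx": 0, "ty": 0, "tz": 0, "ax": 0, "ay": 0, "az": 0},
    {"tx": 0, "ty": 0, "tz": 0, "ax": 0, "ay": 0, "az": 0}
  ]
}}

```text
clock: 12.52
ee_pos: [0.5104, 0.2855, 0.2499]
tool_rot: [-0.069, 0.703, 0.069, 0.704]
force: [-0.5, 0.1, 0.9]
width: 1.002
```

```bash
python3 w.py w6; python3 - <<'E'
from h import *; from station import robot
o=robot.get_obs();print(o['force'],o['width']);go(o,[.5094,.2855,.129])
cm=dict(np.load('pics/w6.npz'));W=cloud(cm,cm['d'])
q=np.hypot(W[...,0]-.5094,W[...,1]-.2855);m=(q<.03)&(W[...,2]>.13)&(W[...,2]<.18);s=W[m];print('ball',len(s),s.min(0),s.max(0),proj(cm,[.5094,.2855,.148]))
dark=cm['p'].max(2)<60;s=W[m&dark];print(len(s),s.min(0),s.max(0))
if len(s)>30:
    A=np.c_[2*s,np.ones(len(s))];c=np.linalg.lstsq(A,(s**2).sum(1),rcond=None)[0];print('sphere',c[:3],np.sqrt(c[3]+c[:3]@c[:3]))
E
```

```text
[-0.37499514 -0.25700999  1.33076494] 1.0020586492255827
t 12.57 pos [0.5108 0.2857 0.2508] rot total (a units) [-0.001  0.003 -0.001] jaw [0.981 0.195 0.003]
shift now-frame [ 0.487  0.    -0.007]  goal-frame [ 0.487  0.    -0.006] dist 0.122
ball 773 [0.49744988 0.25597406 0.14513829] [0.52096926 0.2976791  0.16099258] [323.83179182 195.39044028]
474 [0.49799123 0.27637465 0.14755281] [0.51969123 0.2976791  0.15989931]
sphere [0.50919823 0.28588832 0.14777388] 0.011385881748181685
```

View pics/w6.png

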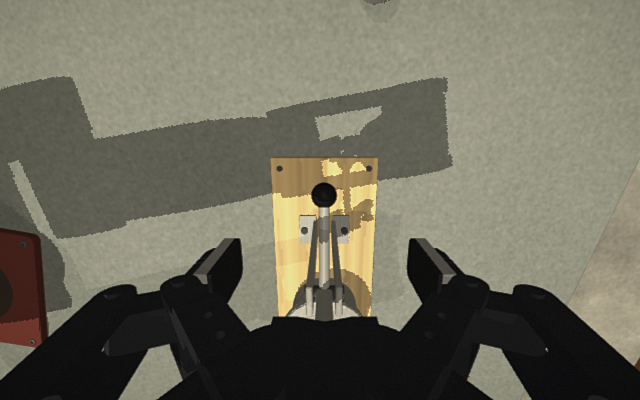

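{"api": "apply_moves", "payload": {
  "motion": [
    {"tx": 0.08, "ty": 0, "tz": -0.006, "ax": 0, "ay": 0, "az": 0},
    {"tx": 0.1, "ty": 0, "tz": 0, "ax": 0, "ay": 0, "az": 0},
    {"tx": 0.1, "ty": 0, "tz": 0, "ax": 0, "ay": 0, "az": 0},
    {"tx": 0.1, "ty": 0, "tz": 0, "ax": 0, "ay": 0, "az": 0},
    {"tx": 0.07, "ty": 0, "tz": 0, "ax": 0, "ay": 0, "az": 0},
    {"tx": 0.04, "ty": 0, "tz": 0, "ax": 0, "ay": 0, "az": 0},
    {"tx": 0, "ty": 0, "tz": 0, "ax": 0, "ay": 0, "az": 0},
    {"tx": 0, "ty": 0, "tz": 0, "ax": 0, "ay": 0, "az": 0}
  ]
}}

```text
clock: 13.23
ee_pos: [0.5093, 0.2855, 0.1277]
tool_rot: [-0.069, 0.703, 0.069, 0.704]
force: [0.9, -0.0, 0.2]
width: 1.007
```

{"api": "apply_moves", "payload": {
  "motion": [
    {"tx": 0, "ty": 0, "tz": 0, "ax": 0, "ay": 0, "az": 0},
    {"tx": 0, "ty": 0, "tz": 0, "ax": 0, "ay": 0, "az": 0},
    {"tx": 0, "ty": 0, "tz": 0, "ax": 0, "ay": 0, "az": 0},
    {"tx": 0, "ty": 0, "tz": 0, "ax": 0, "ay": 0, "az": 0},
    {"tx": 0, "ty": 0, "tz": 0, "ax": 0, "ay": 0, "az": 0},
    {"tx": 0, "ty": 0, "tz": 0, "ax": 0, "ay": 0, "az": 0},
    {"tx": 0, "ty": 0, "tz": 0, "ax": 0, "ay": 0, "az": 0},
    {"tx": 0, "ty": 0, "tz": 0, "ax": 0, "ay": 0, "az": 0},
    {"tx": 0, "ty": 0, "tz": 0, "ax": 0, "ay": 0, "az": 0},
    {"tx": 0, "ty": 0, "tz": 0, "ax": 0, "ay": 0, "az": 0}
  ],
  "grip": 1,
  "force": 30
}}

```text
clock: 14.07
ee_pos: [0.5098, 0.2855, 0.1272]
tool_rot: [-0.069, 0.703, 0.07, 0.705]
force: [4.8, 1.1, 0.9]
width: 0.254
```

```bash
python3 - <<'E'
from h import *; from station import robot
o=robot.get_obs();print(o['force'],o['width']);go(o,[.5092,.2859,.128])
js=np.r_[1.66,np.linspace(1.6,0,17)]
b=np.c_[-90*np.cos(js+1.745),90*np.sin(js+1.745)]/250
for j,x,q in zip(js[1:],np.diff(b,axis=0),b[1:]): print(round(j,2),'ty %.3f tx %.3f'%(x[0],-x[1]),q.round(3)*250)
E
```

```text
[4.75557987 1.09193405 0.94708815] 0.25423737555128195
t 14.07 pos [0.5098 0.2855 0.1272] rot total (a units) [-0.001  0.004 -0.001] jaw [0.981 0.195 0.003]
shift now-frame [-0.003  0.002 -0.002]  goal-frame [-0.003  0.002 -0.002] dist 0.001
1.6 ty 0.005 tx -0.021 [ 88.25 -18.25]
1.5 ty 0.005 tx -0.036 [89.5  -9.25]
1.4 ty 0.002 tx -0.036 [90.   -0.25]
1.3 ty -0.002 tx -0.036 [89.5   8.75]
1.2 ty -0.005 tx -0.036 [88.25 17.5 ]
1.1 ty -0.009 tx -0.035 [86.   26.25]
1.0 ty -0.012 tx -0.034 [83.   34.75]
0.9 ty -0.016 tx -0.032 [79.25 43.  ]
0.8 ty -0.019 tx -0.031 [74.5 50.5]
0.7 ty -0.022 tx -0.029 [69.   57.75]
0.6 ty -0.024 tx -0.026 [63.   64.25]
0.5 ty -0.027 tx -0.024 [56.25 70.25]
0.4 ty -0.029 tx -0.021 [49.  75.5]
0.3 ty -0.031 tx -0.018 [41. 80.]
0.2 ty -0.033 tx -0.015 [33.   83.75]
0.1 ty -0.034 tx -0.011 [24.25 86.75]
0.0 ty -0.035 tx -0.008 [15.5  88.75]
```

{"api": "apply_moves", "payload": {
  "motion": [
    {"tx": -0.01, "ty": 0.002, "tz": 0, "ax": 0, "ay": 0, "az": 0},
    {"tx": -0.011, "ty": 0.003, "tz": 0, "ax": 0, "ay": 0, "az": 0},
    {"tx": -0.018, "ty": 0.003, "tz": 0, "ax": 0, "ay": 0, "az": 0},
    {"tx": -0.018, "ty": 0.002, "tz": 0, "ax": 0, "ay": 0, "az": 0},
    {"tx": -0.036, "ty": 0.002, "tz": 0, "ax": 0, "ay": 0, "az": 0},
    {"tx": -0.036, "ty": -0.002, "tz": 0, "ax": 0, "ay": 0, "az": 0},
    {"tx": -0.036, "ty": -0.005, "tz": 0, "ax": 0, "ay": 0, "az": 0},
    {"tx": -0.035, "ty": -0.009, "tz": 0, "ax": 0, "ay": 0, "az": 0},
    {"tx": -0.034, "ty": -0.012, "tz": 0, "ax": 0, "ay": 0, "az": 0},
    {"tx": -0.032, "ty": -0.016, "tz": 0, "ax": 0, "ay": 0, "az": 0},
    {"tx": -0.031, "ty": -0.019, "tz": 0, "ax": 0, "ay": 0, "az": 0},
    {"tx": -0.029, "ty": -0.022, "tz": 0, "ax": 0, "ay": 0, "az": 0},
    {"tx": -0.026, "ty": -0.024, "tz": 0, "ax": 0, "ay": 0, "az": 0},
    {"tx": -0.024, "ty": -0.027, "tz": 0, "ax": 0, "ay": 0, "az": 0}
  ]
}}

```text
clock: 15.23
ee_pos: [0.5159, 0.2549, 0.2213]
tool_rot: [-0.069, 0.702, 0.07, 0.705]
force: [7.4, 0.9, -1.8]
width: 0.253
```

```bash
python3 - <<'E'
from h import *; from station import robot
o=robot.get_obs();print(o['force'],o['width'])
C=np.array([.5518,.0728,0]);P=C+.13*YD
for y,z in((56.25,70.25),(15.5,88.75)): go(o,P+YD*y/1000+[.0006,-.0004,.1272+.0226+z/1000])
E
```

```text
[ 7.43809406  0.92142922 -1.75844055] 0.25288713834461035
t 15.23 pos [0.5159 0.2549 0.2213] rot total (a units) [-0.001  0.005 -0.001] jaw [0.981 0.195 0.004]
shift now-frame [0.005 0.    0.001]  goal-frame [0.005 0.    0.001] dist 0.001
t 15.23 pos [0.5159 0.2549 0.2213] rot total (a units) [-0.001  0.005 -0.001] jaw [0.981 0.195 0.004]
shift now-frame [-0.069 -0.163  0.001]  goal-frame [-0.069 -0.163  0.001] dist 0.044
```

{"api": "apply_moves", "payload": {
  "motion": [
    {"tx": -0.021, "ty": -0.029, "tz": 0.003, "ax": 0, "ay": 0, "az": 0},
    {"tx": -0.018, "ty": -0.031, "tz": 0.003, "ax": 0, "ay": 0, "az": 0},
    {"tx": -0.015, "ty": -0.033, "tz": 0, "ax": 0, "ay": 0, "az": 0},
    {"tx": -0.006, "ty": -0.017, "tz": 0, "ax": 0, "ay": 0, "az": 0},
    {"tx": -0.005, "ty": -0.017, "tz": 0, "ax": 0, "ay": 0, "az": 0},
    {"tx": -0.002, "ty": -0.009, "tz": 0, "ax": 0, "ay": 0, "az": 0},
    {"tx": -0.002, "ty": -0.009, "tz": 0, "ax": 0, "ay": 0, "az": 0},
    {"tx": -0.002, "ty": -0.009, "tz": 0, "ax": 0, "ay": 0, "az": 0},
    {"tx": -0.001, "ty": -0.009, "tz": 0, "ax": 0, "ay": 0, "az": 0},
    {"tx": 0, "ty": 0, "tz": 0, "ax": 0, "ay": 0, "az": 0},
    {"tx": 0, "ty": 0, "tz": 0, "ax": 0, "ay": 0, "az": 0}
  ]
}}

```text
clock: 16.15
ee_pos: [0.5239, 0.2149, 0.2385]
tool_rot: [-0.069, 0.704, 0.069, 0.704]
force: [1.0, -1.1, 6.2]
width: 0.259
```

```bash
python3 - <<'E'
from h import *; from station import robot
o=robot.get_obs();print(o['force'],o['width'])
C=np.array([.5518,.0728,0]);P=C+.13*YD
go(o,P+YD*.0155+[.0006,-.0004,.1272+.0226+.08875])
r=o['ee_pos']-P;y=r@YD;z=r[2]-.1272-.0226;print('j',np.arctan2(z,-y)-1.745,np.hypot(y,z))
f=dict(np.load('pics/top0.npz'))
for n in('scene','top'):
    p,d=robot.grab_frame(n);cv2.imwrite(f'pics/{n}1.png',p)
    cm=robot.camera_model(n);u,v=proj(cm,[.54,.13,.12]).astype(int)
    cv2.imwrite(f'pics/{n}1c.png',cv2.resize(p[max(v-60,0):v+60,u-80:u+80],None,fx=2.5,fy=2.5))
a=[cv2.imread(f'pics/{n}1c.png') for n in('scene','top')];cv2.imwrite('pics/closed.png',np.hstack([x[:300,:400] for x in a]))
E
```

```text
[ 0.97001123 -1.09359449  6.24607568] 0.25888296269425587
t 16.15 pos [0.5239 0.2149 0.2385] rot total (a units) [-0. -0.  0.] jaw [ 0.981  0.195 -0.   ]
shift now-frame [-0.     0.001  0.   ]  goal-frame [-0.     0.001  0.   ] dist 0.0
j -0.008430125205053374 0.08989300902292036
```

View pics/closed.png

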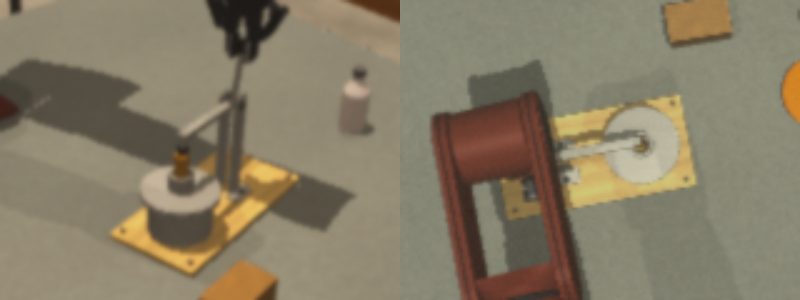

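The clamp is closed (j ≈ -0.01) and its black foot is on the brass knob. I'll press it on a little, ease the vertical load on the ball, and check the force.

{"api": "apply_moves", "payload": {
  "motion": [
    {"tx": -0.002, "ty": -0.003, "tz": 0, "ax": 0, "ay": 0, "az": 0},
    {"tx": -0.002, "ty": -0.003, "tz": 0, "ax": 0, "ay": 0, "az": 0},
    {"tx": 0, "ty": 0, "tz": 0, "ax": 0, "ay": 0, "az": 0},
    {"tx": 0, "ty": 0, "tz": 0, "ax": 0, "ay": 0, "az": 0},
    {"tx": 0, "ty": 0, "tz": 0, "ax": 0, "ay": 0, "az": 0},
    {"tx": 0, "ty": 0, "tz": 0, "ax": 0, "ay": 0, "az": 0}
  ]
}}

```text
clock: 16.75
ee_pos: [0.5241, 0.2135, 0.2388]
tool_rot: [-0.069, 0.704, 0.069, 0.704]
force: [2.5, -0.6, -1.2]
width: 0.257
```

{"api": "apply_moves", "payload": {
  "motion": [
    {"tx": 0, "ty": -0.004, "tz": 0, "ax": 0, "ay": 0, "az": 0},
    {"tx": 0, "ty": -0.004, "tz": 0, "ax": 0, "ay": 0, "az": 0},
    {"tx": 0, "ty": 0, "tz": 0, "ax": 0, "ay": 0, "az": 0},
    {"tx": 0, "ty": 0, "tz": 0, "ax": 0, "ay": 0, "az": 0},
    {"tx": 0, "ty": 0, "tz": 0, "ax": 0, "ay": 0, "az": 0}
  ]
}}

```text
clock: 17.17
ee_pos: [0.5244, 0.2122, 0.239]
tool_rot: [-0.069, 0.704, 0.07, 0.704]
force: [3.8, 4.7, -2.3]
width: 0.26
```

There is now a 4.7 N reaction at the ball, so the foot presses on the knob with about 3 N. Swinging it back open along the arc.

{"api": "apply_moves", "payload": {
  "motion": [
    {"tx": 0.001, "ty": 0.006, "tz": 0, "ax": 0, "ay": 0, "az": 0},
    {"tx": 0.002, "ty": 0.008, "tz": 0, "ax": 0, "ay": 0, "az": 0},
    {"tx": 0.004, "ty": 0.017, "tz": 0, "ax": 0, "ay": 0, "az": 0},
    {"tx": 0.004, "ty": 0.018, "tz": 0, "ax": 0, "ay": 0, "az": 0},
    {"tx": 0.011, "ty": 0.034, "tz": 0, "ax": 0, "ay": 0, "az": 0},
    {"tx": 0.015, "ty": 0.033, "tz": 0, "ax": 0, "ay": 0, "az": 0},
    {"tx": 0.018, "ty": 0.031, "tz": 0, "ax": 0, "ay": 0, "az": 0},
    {"tx": 0.021, "ty": 0.029, "tz": 0, "ax": 0, "ay": 0, "az": 0},
    {"tx": 0.024, "ty": 0.027, "tz": 0, "ax": 0, "ay": 0, "az": 0},
    {"tx": 0.026, "ty": 0.024, "tz": 0, "ax": 0, "ay": 0, "az": 0},
    {"tx": 0.029, "ty": 0.022, "tz": 0, "ax": 0, "ay": 0, "az": 0},
    {"tx": 0.031, "ty": 0.019, "tz": 0, "ax": 0, "ay": 0, "az": 0},
    {"tx": 0.032, "ty": 0.016, "tz": 0, "ax": 0, "ay": 0, "az": 0},
    {"tx": 0.034, "ty": 0.012, "tz": 0, "ax": 0, "ay": 0, "az": 0},
    {"tx": 0.035, "ty": 0.009, "tz": 0, "ax": 0, "ay": 0, "az": 0},
    {"tx": 0.036, "ty": 0.005, "tz": 0, "ax": 0, "ay": 0, "az": 0},
    {"tx": 0.036, "ty": 0.002, "tz": 0, "ax": 0, "ay": 0, "az": 0}
  ]
}}

```text
clock: 18.58
ee_pos: [0.5092, 0.2884, 0.1484]
tool_rot: [-0.069, 0.704, 0.069, 0.704]
force: [0.6, 1.1, 1.8]
width: 0.253
```

```bash
python3 - <<'E'
from h import *; from station import robot
o=robot.get_obs();print(o['force'],o['width'])
P=np.array([.5518,.0728,0])+.13*YD
go(o,[.5098,.2855,.1272])
r=o['ee_pos']-P;y=r@YD;z=r[2]-.1272-.0226;print('j',np.arctan2(z,-y)%(2*np.pi)-1.745,np.hypot(y,z))
E
```

```text
[0.58240068 1.06853425 1.79080243] 0.2527094882181752
t 18.58 pos [0.5092 0.2884 0.1484] rot total (a units) [-0. -0. -0.] jaw [ 0.981  0.195 -0.   ]
shift now-frame [ 0.085 -0.012  0.   ]  goal-frame [ 0.085 -0.012  0.   ] dist 0.021
j 1.4125720851703387 0.08981531440735269
```

{"api": "apply_moves", "payload": {
  "motion": [
    {"tx": 0.03, "ty": -0.002, "tz": 0, "ax": 0, "ay": 0, "az": 0},
    {"tx": 0.025, "ty": -0.004, "tz": 0, "ax": 0, "ay": 0, "az": 0},
    {"tx": 0.015, "ty": -0.003, "tz": 0, "ax": 0, "ay": 0, "az": 0},
    {"tx": 0.015, "ty": -0.003, "tz": 0, "ax": 0, "ay": 0, "az": 0},
    {"tx": 0, "ty": 0, "tz": 0, "ax": 0, "ay": 0, "az": 0},
    {"tx": 0, "ty": 0, "tz": 0, "ax": 0, "ay": 0, "az": 0},
    {"tx": 0, "ty": 0, "tz": 0, "ax": 0, "ay": 0, "az": 0}
  ]
}}

```text
clock: 19.17
ee_pos: [0.5099, 0.285, 0.1284]
tool_rot: [-0.069, 0.704, 0.069, 0.704]
force: [2.0, 1.6, -1.1]
width: 0.256
```

{"api": "apply_moves", "payload": {
  "motion": [
    {"tx": 0, "ty": 0, "tz": 0, "ax": 0, "ay": 0, "az": 0},
    {"tx": 0, "ty": 0, "tz": 0, "ax": 0, "ay": 0, "az": 0},
    {"tx": 0, "ty": 0, "tz": 0, "ax": 0, "ay": 0, "az": 0},
    {"tx": 0, "ty": 0, "tz": 0, "ax": 0, "ay": 0, "az": 0},
    {"tx": 0, "ty": 0, "tz": 0, "ax": 0, "ay": 0, "az": 0},
    {"tx": 0, "ty": 0, "tz": 0, "ax": 0, "ay": 0, "az": 0},
    {"tx": 0, "ty": 0, "tz": 0, "ax": 0, "ay": 0, "az": 0},
    {"tx": 0, "ty": 0, "tz": 0, "ax": 0, "ay": 0, "az": 0}
  ],
  "grip": 0
}}

```text
clock: 19.83
ee_pos: [0.5099, 0.2852, 0.1283]
tool_rot: [-0.069, 0.704, 0.069, 0.704]
force: [0.2, -0.2, 0.3]
width: 1.004
```

{"api": "apply_moves", "payload": {
  "motion": [
    {"tx": -0.04, "ty": 0, "tz": 0, "ax": 0, "ay": 0, "az": 0},
    {"tx": -0.08, "ty": 0, "tz": 0, "ax": 0, "ay": 0, "az": 0},
    {"tx": -0.12, "ty": 0, "tz": 0, "ax": 0, "ay": 0, "az": 0},
    {"tx": -0.12, "ty": 0, "tz": 0, "ax": 0, "ay": 0, "az": 0},
    {"tx": -0.12, "ty": 0, "tz": 0, "ax": 0, "ay": 0, "az": 0},
    {"tx": -0.12, "ty": 0, "tz": 0, "ax": 0, "ay": 0, "az": 0},
    {"tx": -0.12, "ty": 0, "tz": 0, "ax": 0, "ay": 0, "az": 0},
    {"tx": -0.12, "ty": 0, "tz": 0, "ax": 0, "ay": 0, "az": 0},
    {"tx": -0.08, "ty": 0, "tz": 0, "ax": 0, "ay": 0, "az": 0},
    {"tx": 0, "ty": 0, "tz": 0, "ax": 0, "ay": 0, "az": 0},
    {"tx": 0, "ty": 0, "tz": 0, "ax": 0, "ay": 0, "az": 0}
  ]
}}

```text
clock: 20.75
ee_pos: [0.5105, 0.2855, 0.3608]
tool_rot: [-0.069, 0.702, 0.07, 0.705]
force: [-0.5, 0.3, -0.0]
width: 1.0
```

```bash
python3 w.py w7; python3 - <<'E'
from h import *; from station import robot
o=robot.get_obs();print(o['force'],o['width']);go(o,[.552,.0727,.36])
cm=dict(np.load('pics/w7.npz'));W=cloud(cm,cm['d']);q=np.hypot(W[...,0]-.5094,W[...,1]-.2855);m=(q<.03)&(W[...,2]>.12)&(W[...,2]<.19)
s=W[m&(cm['p'].max(2)<60)];print('ball',len(s),s.min(0),s.max(0))
E
```

```text
[-0.12541064  0.04145432  0.27157633] 0.9976118316241913
t 20.8 pos [0.5099 0.2852 0.3587] rot total (a units) [-0.     0.001 -0.   ] jaw [0.981 0.195 0.001]
shift now-frame [-0.005 -0.867 -0.001]  goal-frame [-0.005 -0.867 -0.001] dist 0.217
ball 221 [0.49803101 0.27600571 0.14902881] [0.51921749 0.29726219 0.16041955]
```

The clamp is fully open, with the ball top at 0.160 as at the start. Back over the canister.

{"api": "apply_moves", "payload": {
  "motion": [
    {"tx": 0, "ty": -0.04, "tz": 0, "ax": 0, "ay": 0, "az": 0},
    {"tx": 0, "ty": -0.08, "tz": 0, "ax": 0, "ay": 0, "az": 0},
    {"tx": 0, "ty": -0.12, "tz": 0, "ax": 0, "ay": 0, "az": 0},
    {"tx": 0, "ty": -0.12, "tz": 0, "ax": 0, "ay": 0, "az": 0},
    {"tx": 0, "ty": -0.12, "tz": 0, "ax": 0, "ay": 0, "az": 0},
    {"tx": 0, "ty": -0.12, "tz": 0, "ax": 0, "ay": 0, "az": 0},
    {"tx": 0, "ty": -0.12, "tz": 0, "ax": 0, "ay": 0, "az": 0},
    {"tx": 0, "ty": -0.1, "tz": 0, "ax": 0, "ay": 0, "az": 0},
    {"tx": 0, "ty": -0.047, "tz": 0, "ax": 0, "ay": 0, "az": 0},
    {"tx": 0.1, "ty": 0, "tz": 0, "ax": 0, "ay": 0, "az": 0},
    {"tx": 0.12, "ty": 0, "tz": 0, "ax": 0, "ay": 0, "az": 0},
    {"tx": 0.12, "ty": 0, "tz": 0, "ax": 0, "ay": 0, "az": 0},
    {"tx": 0.1, "ty": 0, "tz": 0, "ax": 0, "ay": 0, "az": 0},
    {"tx": 0, "ty": 0, "tz": 0, "ax": 0, "ay": 0, "az": 0},
    {"tx": 0, "ty": 0, "tz": 0, "ax": 0, "ay": 0, "az": 0},
    {"tx": 0, "ty": 0, "tz": 0, "ax": 0, "ay": 0, "az": 0}
  ]
}}

```text
clock: 22.13
ee_pos: [0.5527, 0.0728, 0.2495]
tool_rot: [-0.069, 0.703, 0.069, 0.704]
force: [0.6, -0.1, -0.0]
width: 1.003
```

```bash
python3 w.py w8; cat > lid.py <<'E'
import sys
from h import *
cm=dict(np.load(f'pics/{sys.argv[1]}.npz'));W=cloud(cm,cm['d']);cx,cy=.552,.0727
r=np.hypot(W[...,0]-cx,W[...,1]-cy)
for nm,z,R0,tol in(('plate',.085,.07,.006),('collar top',.113,.026,.003),('knob top',.145,.02,.004)):
    s=W[(r<R0)&(abs(W[...,2]-z)<tol)]
    if len(s): print(nm,len(s),'mid',((s.min(0)+s.max(0))/2).round(4),'ext',np.ptp(s,0).round(4),'z',np.median(s[:,2]).round(4),'tilt',np.linalg.lstsq(np.c_[s[:,:2],np.ones(len(s))],s[:,2],rcond=None)[0][:2].round(3))
E
python3 lid.py w8; python3 -c "
from h import *; from station import robot
go(robot.get_obs(),[.552,.0727,.089])"
```

```text
plate 7300 mid [0.5518 0.072  0.085 ] ext [0.119  0.1193 0.0118] z 0.0846 tilt [ 0.    -0.001]
collar top 417 mid [0.5516 0.0718 0.113 ] ext [0.0393 0.04   0.0059] z 0.1123 tilt [ 0.003 -0.   ]
knob top 405 mid [0.5515 0.0725 0.1439] ext [0.0213 0.0209 0.0058] z 0.1445 tilt [ 0.005 -0.027]
t 22.18 pos [0.5532 0.0728 0.2504] rot total (a units) [-0.     0.004  0.001] jaw [0.981 0.195 0.003]
shift now-frame [ 0.646  0.001 -0.007]  goal-frame [ 0.646  0.001 -0.005] dist 0.161
```

View pics/w8.png

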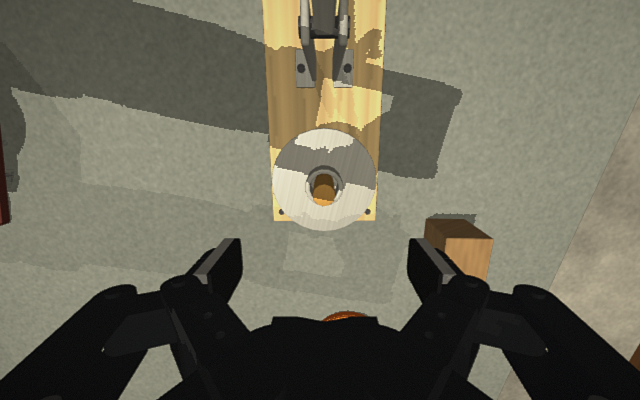

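Lids aligned: collar centre at (0.5516,0.0718), plate level at 84.6 mm, knob central. I'll descend around the collar with the pad tips 4 mm above the plate.

{"api": "apply_moves", "payload": {
  "motion": [
    {"tx": 0.06, "ty": -0.003, "tz": -0.005, "ax": 0, "ay": 0, "az": 0},
    {"tx": 0.1, "ty": 0, "tz": 0, "ax": 0, "ay": 0, "az": 0},
    {"tx": 0.1, "ty": 0, "tz": 0, "ax": 0, "ay": 0, "az": 0},
    {"tx": 0.1, "ty": 0, "tz": 0, "ax": 0, "ay": 0, "az": 0},
    {"tx": 0.1, "ty": 0, "tz": 0, "ax": 0, "ay": 0, "az": 0},
    {"tx": 0.08, "ty": 0, "tz": 0, "ax": 0, "ay": 0, "az": 0},
    {"tx": 0.05, "ty": 0, "tz": 0, "ax": 0, "ay": 0, "az": 0},
    {"tx": 0.03, "ty": 0, "tz": 0, "ax": 0, "ay": 0, "az": 0},
    {"tx": 0.02, "ty": 0, "tz": 0, "ax": 0, "ay": 0, "az": 0},
    {"tx": 0, "ty": 0, "tz": 0, "ax": 0, "ay": 0, "az": 0},
    {"tx": 0, "ty": 0, "tz": 0, "ax": 0, "ay": 0, "az": 0},
    {"tx": 0, "ty": 0, "tz": 0, "ax": 0, "ay": 0, "az": 0}
  ]
}}

```text
clock: 23.18
ee_pos: [0.5523, 0.0717, 0.0898]
tool_rot: [-0.069, 0.703, 0.069, 0.705]
force: [-0.4, 0.5, 0.6]
width: 1.001
```

{"api": "apply_moves", "payload": {
  "motion": [
    {"tx": 0, "ty": 0, "tz": 0, "ax": 0, "ay": 0, "az": 0},
    {"tx": 0, "ty": 0, "tz": 0, "ax": 0, "ay": 0, "az": 0},
    {"tx": 0, "ty": 0, "tz": 0, "ax": 0, "ay": 0, "az": 0},
    {"tx": 0, "ty": 0, "tz": 0, "ax": 0, "ay": 0, "az": 0},
    {"tx": 0, "ty": 0, "tz": 0, "ax": 0, "ay": 0, "az": 0},
    {"tx": 0, "ty": 0, "tz": 0, "ax": 0, "ay": 0, "az": 0},
    {"tx": 0, "ty": 0, "tz": 0, "ax": 0, "ay": 0, "az": 0},
    {"tx": 0, "ty": 0, "tz": 0, "ax": 0, "ay": 0, "az": 0},
    {"tx": 0, "ty": 0, "tz": 0, "ax": 0, "ay": 0, "az": 0},
    {"tx": 0, "ty": 0, "tz": 0, "ax": 0, "ay": 0, "az": 0}
  ],
  "grip": 1,
  "force": 45
}}

```text
clock: 24.02
ee_pos: [0.5516, 0.0717, 0.089]
tool_rot: [-0.069, 0.703, 0.069, 0.704]
force: [-1.9, -0.3, 5.6]
width: 0.457
```

{"api": "apply_moves", "payload": {
  "motion": [
    {"tx": -0.004, "ty": 0, "tz": 0, "ax": 0, "ay": 0, "az": 0},
    {"tx": -0.008, "ty": 0, "tz": 0, "ax": 0, "ay": 0, "az": 0},
    {"tx": -0.012, "ty": 0, "tz": 0, "ax": 0, "ay": 0, "az": 0},
    {"tx": -0.02, "ty": 0, "tz": 0, "ax": 0, "ay": 0, "az": 0},
    {"tx": -0.02, "ty": 0, "tz": 0, "ax": 0, "ay": 0, "az": 0},
    {"tx": -0.02, "ty": 0, "tz": 0, "ax": 0, "ay": 0, "az": 0}
  ]
}}

```text
clock: 24.52
ee_pos: [0.5512, 0.0717, 0.1098]
tool_rot: [-0.069, 0.704, 0.069, 0.704]
force: [0.5, -0.0, -0.3]
width: 0.453
```

{"api": "apply_moves", "payload": {
  "motion": [
    {"tx": -0.02, "ty": 0, "tz": 0, "ax": 0, "ay": 0, "az": 0},
    {"tx": -0.02, "ty": 0, "tz": 0, "ax": 0, "ay": 0, "az": 0},
    {"tx": -0.03, "ty": 0, "tz": 0, "ax": 0, "ay": 0, "az": 0},
    {"tx": -0.03, "ty": 0, "tz": 0, "ax": 0, "ay": 0, "az": 0},
    {"tx": -0.04, "ty": 0, "tz": 0, "ax": 0, "ay": 0, "az": 0},
    {"tx": -0.04, "ty": 0, "tz": 0, "ax": 0, "ay": 0, "az": 0},
    {"tx": -0.04, "ty": 0, "tz": 0, "ax": 0, "ay": 0, "az": 0},
    {"tx": -0.04, "ty": 0, "tz": 0, "ax": 0, "ay": 0, "az": 0},
    {"tx": -0.03, "ty": 0, "tz": 0, "ax": 0, "ay": 0, "az": 0},
    {"tx": -0.016, "ty": 0, "tz": 0, "ax": 0, "ay": 0, "az": 0},
    {"tx": -0.01, "ty": 0, "tz": 0, "ax": 0, "ay": 0, "az": 0},
    {"tx": 0, "ty": 0, "tz": 0, "ax": 0, "ay": 0, "az": 0},
    {"tx": 0, "ty": 0, "tz": 0, "ax": 0, "ay": 0, "az": 0},
    {"tx": 0, "ty": 0, "tz": 0, "ax": 0, "ay": 0, "az": 0}
  ]
}}

```text
clock: 25.68
ee_pos: [0.5507, 0.0717, 0.1876]
tool_rot: [-0.069, 0.704, 0.069, 0.703]
force: [-0.5, 0.5, -0.7]
width: 0.453
```

```bash
python3 w.py w9; python3 - <<'E'
from h import *; from station import robot
o=robot.get_obs();print(o['clock'],o['force'],o['width'],o['ee_pos'])
cm=dict(np.load('pics/w9.npz'));W=cloud(cm,cm['d']);r=np.hypot(W[...,0]-.552,W[...,1]-.072)
s=W[(r<.07)&(abs(W[...,2]-.185)<.012)];print('outer plate',len(s),(s.min(0)+s.max(0))/2,np.median(s[:,2]),np.linalg.lstsq(np.c_[s[:,:2],np.ones(len(s))],s[:,2],rcond=None)[0])
c=robot.camera_model('scene');p,d=robot.grab_frame('scene');V=cloud(c,d);r=np.hypot(V[...,0]-.552,V[...,1]-.072)
for nm,z,R0 in(('flange',.079,.06),('knob top',.145,.02)):
    s=V[(r<R0)&(abs(V[...,2]-z)<.006)];print(nm,len(s),(s.min(0)+s.max(0))/2,np.ptp(s,0),np.median(s[:,2]))
u,v=proj(c,[.54,.12,.15]).astype(int);cv2.imwrite('pics/fin.png',cv2.resize(p[v-60:v+60,u-80:u+80],None,fx=4,fy=4,interpolation=cv2.INTER_CUBIC))
E
```

```text
25.7333 [-0.39035421 -0.07376134 -0.37332325] 0.45077682252766377 [0.55072188 0.07167192 0.18756359]
outer plate 21067 [0.55028488 0.07314566 0.18501736] 0.183111067753784 [-0.00027091 -0.01118817  0.18467715]
flange 337 [0.55192644 0.0733318  0.0790399 ] [0.10484263 0.10744732 0.01188604] 0.08120580648673019
knob top 1 [0.5644491  0.06504833 0.13988264] [0. 0. 0.] 0.13988264003981862
```

View pics/fin.png

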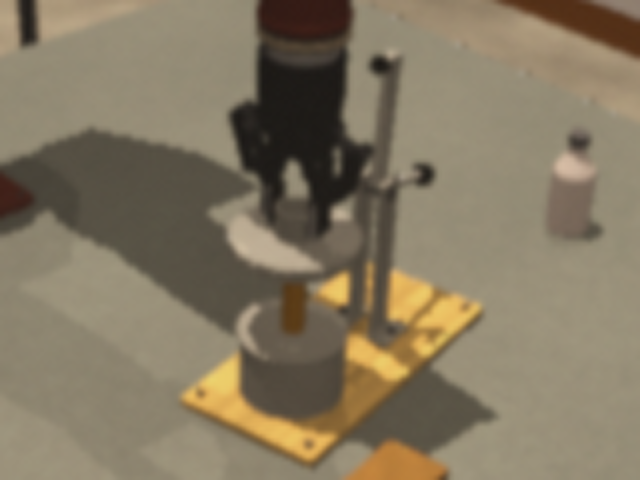

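```bash
python3 -c "
from station import robot
o=robot.get_obs();print(o['clock'],o['ee_pos'],o['width']);print(robot.close_job())"
```

```text
25.7833 [0.55072861 0.07166025 0.18759024] 0.45332851487875087
the job is handed in; nothing more can be done
None
```

The job is done and handed in at 25.8 s. The gripper still holds the outer lid about 99 mm above where it sat, tilted about 0.6°.

1. **Lids onto the canister:** I lifted the nested grey pair by the brass knob and lowered it on. Contact came at the predicted height, and the plate then measured 84.6 mm above the table (85 expected) and level.
2. **Clamp:** I swung it shut until the foot stood on the knob, with about 4.7 N at the ball, which is roughly 3 N at the foot. I then swung it fully back; the ball returned to its starting height.
3. **Outer lid:** I took it by the collar and lifted it straight up on its own. The inner lid stayed seated, with its flange at 81 mm as expected and its centre within about 1 mm of before.

Three checks were weaker than the rest:
- **Lid weight:** at the end the wrist force showed only about -0.4 to -0.7 N, against roughly -1.4 N expected. The final picture and the gripper opening both show the lid held.
- **Knob height:** I got only one depth point on the inner knob in the final view, so its height there is not independently confirmed.
- **Station position:** the first top-camera estimate of the station was about 5 mm off. I corrected it from the wrist camera before placing the lids.

I viewed 12 pictures, the limit. I did not touch the carton, finial, glue bottle, screwdriver or orange lids.

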